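Load a flat-sided milling blank into the tilted frame and clamp it

TASK

Load the mill's blank frame on its tilting stand: swing the black-knobbed keeper arm aside, take the flat-sided blank off the top of its pile and lay it fully home in the pocket of the frame that has the same outline, then swing the keeper back over the blank as far as its closed stop. The blanks are brittle, so do not press hard on the frame with one, and leave the other blanks, the pot and the bottles where they stand.

Things in the scene. Friction and masses are not known exactly. Their poses are not given: they have to be found in the camera images.
- stand: Grey bench stand, fixed: base 150 x 150 x 14 mm, two aluminium side cheeks (outer faces 143 mm apart, 88 mm high) that carry the tilting frame between them; a black lock knob sticks out 18 mm from the right cheek. Origin: underside, centre; x to its back, y to its left. The frame's low edge is at the front (-x); its tilt axis runs along y, 77 mm above the origin.
- frame (a joint): Tilt of the frame on the stand, rad: 0 = level, larger = back edge raised (the frame then looks to the stand's front). Locked stiff between 0.36 and 0.50; not to be moved. The frame is an aluminium plate 140 x 118 mm: in the pocket's axes x -58 to +82, y -59 to +59, its face at z = 7 mm.
- pocket (a point): Centre of the pocket's floor, on the tilt axis. z: frame's normal, outward; x: up the slope; y: to the left. Pocket 7 mm deep: a circle of radius 35.5 mm cut by one straight wall at x = -27.5 mm (low side), the blank's outline plus 1.5 mm all round, with a 3 mm bevel at its mouth. The keeper's pivot post (radius 10 mm) stands at x = 62, y = 0 mm.
- keeper (a joint): Swing of the keeper, rad: 0 = closed stop, arm pointing down the slope over the pocket; grows to the left (+y), stop at 2.0; stays where left. Knob at x = 62 - 50 cos q, y = 50 sin q mm in the pocket's axes. Dark steel bar about 20 mm wide, 61 mm long from the pivot; underside 24 mm, top 32 mm above the pocket floor (2 mm over a seated blank).
- keeper_knob (a point): Middle of the black round knob near the keeper's end, 47 mm above the pocket floor along the pocket's z. The knob is a cylinder along the pocket's z, 19 mm diameter, 32 to 59 mm above the pocket floor; its axes turn with the keeper.
- d_blank: The flat-sided blank: off-white, 22 mm high. Rim (lowest 8 mm): circle of radius 34 mm with one flat 26 mm from the centre, on its -x side (60 x 68 mm); above it a round boss, radius 26 mm, 8 to 22 mm high, to grasp. Origin: underside, on the boss's axis; z up. Starts on a round blank, underside 22 mm over the worktop. Seated, its axes lie along the pocket's.
- round_blank_a: Round off-white blank under the flat-sided one: rim radius 34 mm, 8 mm high, boss radius 26 mm, 22 mm high in all. Origin: centre of the underside. Stays.
- round_blank_b: Round off-white blank, same sizes, at the bottom of the other pile. Stays.
- square_blank: Off-white blank with a square rim 64 x 64 x 8 mm and a round boss of radius 26 mm, 22 mm high, on top of the other pile. Does not fit the pocket. Stays.
- dropper: Brown dropper bottle with black cap, 33 mm diameter, 102 mm high. Origin: underside, centre. Leave it alone.
- paste_pot: Round pot with grey lid, 91 mm diameter, 44 mm high. Origin: underside, centre. Leave it alone.
- rose_bottle: Squeeze bottle with white nozzle, 58 mm diameter, 190 mm high. Origin: underside, centre. Leave it alone.
Things that resemble listed ones, but are neither listed nor needed, are in the scene too. What is shaped like the d_blank but yellow is not meant.

How it is judged:
On the way, in this order (a step that is already met when the one before it is completed fails the run):
1. the keeper is swung clear of the pocket (more than 0.7 rad) (value of joint keeper above 0.7 rad), for 0.1 s.
2. the flat-sided blank lies home in the pocket (z of d_blank in the frame of pocket between -0.003 and 0.0025 m and x of d_blank in the frame of pocket between -0.004 and 0.004 m and y of d_blank in the frame of pocket between -0.004 and 0.004 m and angle between the z axis of d_blank and the z axis of pocket, either way round below 0.06 rad and angle between the x axis of d_blank and the x axis of pocket, either way round below 0.12 rad), for 0.2 s.
At the end, for the whole second after the job is handed in: The flat-sided blank lies at rest on the pocket floor (underside within 2.5 mm of it, centre within 4 mm each way, level with the frame within 0.06 rad, flats parallel), the keeper is shut over it (below 0.12 rad), and the other three blanks are within 25 mm of where they stood (all of step 2 and value of joint keeper below 0.12 rad and linear speed of d_blank below 0.02 m/s and velocity of joint keeper below 0.1 rad/s and distance of each of round_blank_a, round_blank_b, square_blank from where it was at the start of the episode below 0.025 m); the robot touches nothing.
It fails at once if a bottle or the pot is shifted by more than 25 mm (distance of any of dropper, paste_pot, rose_bottle from where it was at the start of the episode above 0.025 m).
It fails at once if one of the other three blanks is shifted by more than 25 mm (distance of any of round_blank_a, round_blank_b, square_blank from where it was at the start of the episode above 0.025 m).
It fails at once if the brittle blank is pressed on the frame with more than 60 N (contact force between d_blank and frame above 60 N).
It also fails if it takes over 72 s, if anything falls off the work surface, if the arm or the gripper's body presses on something with over 40 N, if the wrist force passes 120 N, or if a joint passes its speed limit or range.

ROBOT

A 6-joint arm with a two-finger parallel gripper is mounted at the origin on a cart in front of the work surface, level with it; the furniture and walls round the work are solid. World frame = base frame: x ahead of the robot, y to its left, z up, the work surface at z = 0. Lengths are in m, angles in rad, forces in N, time in s.
With the tool pointing down it reaches from about 0.35 to 0.975 m from the base axis. Payload 4.9 kg.
Tool frame: the origin (TCP) lies at the very end of the fingers, on their centre line; the grasp point (between the pads) lies ctrl.hold_point_z behind it (ctrl.hold_point_z is the distance from the TCP to the grasp point, in m); z points along the fingers, y is the line along which they close (so a half turn about z gives the same grasp; the last joint's range is limited). The gripper opens to 85 mm and grips with 20 to 120 N. Pads are 22 mm wide; open, the fingers measure 114 mm over their backs; the gripper's body (76 mm by 85 mm) begins 54 mm behind the grasp point. The pads swing forward as they close: fully open they stand 13 mm farther back than shut.
Start: joints at [1.209, 0.053, 1.613, -0, 1.476, -0.119], TCP at [0.15, 0.607, 0.231] pointing down, gripper open.
Joint ranges: [-3.01, 3.01], [-1.01, 2.22], [0.06, 2.58], [-1.02, 4.17], [0.09, 2.62], [-3.14, 3.14]. Speed limits (rad/s): [2.57, 2.57, 3.14, 3.14, 3.14, 3.14].

INTERFACE

Orientations are given as a rotation vector (axis times angle).
In Python, from station import ctrl gives the robot as it stands. The module is installed in compiled form; this text tells all that it offers.
- The arm moves only by the tool jog_arm, never from a script. Its argument "deltas" is a list of rows, each a list of 3 entries, a list of its own where there are three numbers: the closure, from -1 (fully open) to 1 (shut), then the shift along the world's x, y, z scaled (see below), then the turn, a rotation vector about the world's x, y, z scaled (see below). A call has 1 to 12 rows; each row is the pose to reach, as a shift and turn from the pose commanded when the call began, turning the shorter way round; what a row does not reach only later rows make up. The controller multiplies each number of a shift by 0.4 m and each number of a turn by 180 degrees. A row lasts 1/12 s, in which the tool goes at most 41.7 mm and 7.16 degrees, less where a joint would pass 70% of its speed; a pose out of reach is approached as far as the arm can. A call with a number of a shift or a turn outside -1 to 1 is refused whole. A call with a gripper value outside its range is refused whole. The fingers move at their own pace and stop on an object; "squeeze" is the grip in N (left out, the last holds). Time passes only in rows, so rows that repeat a pose let the fingers close. It gives the time, the measured TCP pose, the force, the opening and the grip force at its end, in the units of the state.
- ctrl.get_obs(): the state, without advancing time (a new reading comes with each control period).
- ctrl.get_image(name): name is "scene" or "top" or "wrist"; returns the picture (480x640x3 uint8, red, green, blue); there is no depth.
- ctrl.get_calibration(name): a dict with "K" (3x3 intrinsics, pixels), "extrinsics" (4x4, takes a point from world to camera coordinates). Camera axes: x right, y down, z forward; pixel columns grow to the right and rows downward; lengths in m; the calibration is good to about 2 mm. A picture is of the moment at which its call begins: read the wrist's pose just before it. get_calibration takes no time and is no camera call; for the wrist camera it gives the pose at the moment of the call.
- ctrl.finish_job(): hands the job in; it is judged then, once.
The state is a dict: "t": time; "q": joint angles; "dq": joint speeds; "effort": joint torques, N m; "tool_pos": TCP position; "tool_rot": TCP orientation; "contact_force": force on the tool from outside, world axes, zero at the start; "wrist_torque": the same for the moment, N m; "opening": finger opening in m; "grip_force": force on a finger pad.
Only numpy, scipy, OpenCV 4.12 (cv2) and the standard library are available. Lean on these libraries where they do the work, as an engineer would, in place of code of your own. Each camera call takes 0.05 s, during which the arm holds its last target. There are 200 camera calls.

## Working session

There is one attempt and no reset: what is moved stays moved. The work goes in short steps, Python scripts to look and compute and a tool call to move; the robot and the scene stay as the last step left them, time stands still between calls to the robot, and variables do not carry over. Pictures are saved under pics/ and viewed, at most 10 in all, crops included, and the job is handed in when it is done.

Besides the shell and the picture viewer there is one more tool, called after "Call:" in YAML: its name, and indented under it one key for each argument. jog_arm: Moves the arm, as the interface text tells. Its arguments: {"type":"object","properties":{"deltas":{"type":"array","items":{"type":"array"}},"squeeze":{"type":"number"}},"required":["deltas"]}

```bash
mkdir -p pics; python3 - <<'E'
from station import ctrl
import cv2,numpy as np
np.set_printoptions(precision=4,suppress=True)
print(ctrl.get_obs(), ctrl.hold_point_z)
for n in("scene","top"):
    cv2.imwrite(f"pics/{n}0.png",ctrl.get_image(n)[:,:,::-1]); c=ctrl.get_calibration(n);print(n,c["K"],c["extrinsics"])
E
```

```text
{'t': 0.0, 'q': array([ 1.209 ,  0.0534,  1.6143, -0.    ,  1.476 , -0.119 ]), 'dq': array([ 0.0013, -0.0007, -0.001 ,  0.001 ,  0.0003, -0.0003]), 'effort': array([  0.0026, -39.3673, -37.0187,   0.0001,   0.0068,   0.    ]), 'tool_pos': array([0.15  , 0.6061, 0.2301]), 'tool_rot': array([-0.3803, -3.118 ,  0.0032]), 'contact_force': array([ 0.4647, -0.6566,  0.036 ]), 'wrist_torque': array([ 0.    , -0.0328,  0.0086]), 'grip_force': 0.0, 'opening': 0.08513045092800607} 0.0187
scene [[536.714    0.     319.7319]
 [  0.     536.714  243.7223]
 [  0.       0.       1.    ]] [[ 0.9096 -0.4152 -0.013  -0.534 ]
 [-0.1955 -0.4003 -0.8953  0.2046]
 [ 0.3665  0.8169 -0.4453  0.7007]
 [ 0.      0.      0.      1.    ]]
top [[532.9999   0.     324.5023]
 [  0.     532.9999 242.2001]
 [  0.       0.       1.    ]] [[-0.0006 -0.9999 -0.0148  0.0363]
 [-0.9985  0.0014 -0.0541  0.6031]
 [ 0.0541  0.0147 -0.9984  1.016 ]
 [ 0.      0.      0.      1.    ]]
```

View pics/scene0.png

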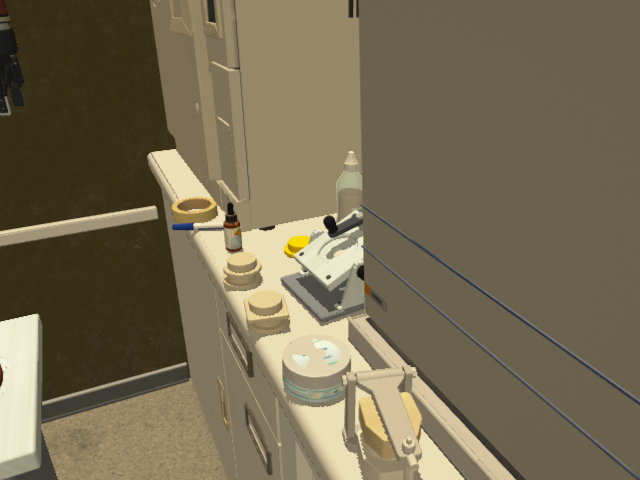

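View pics/top0.png

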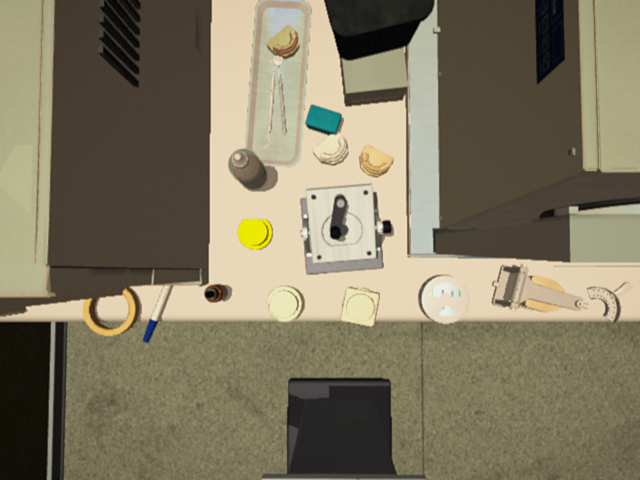

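The top view shows the stand at (341,235) with the keeper's black knob at (336,233). The flat blank candidates are the off-white pile at (285,303), the off-white pile at (360,306), whose top is square, and the yellow decoy at (255,233). The blank meant should be the pile at (285,303). I'll enlarge to confirm.

```bash
cat > h.py <<'E'
from station import ctrl
import cv2,numpy as np
from scipy.spatial.transform import Rotation as R
np.set_printoptions(precision=4,suppress=True)
def ray(c,uv,z):
    K,E=c["K"],c["extrinsics"]; d=E[:3,:3].T@np.linalg.solve(K,[*uv,1]); o=-E[:3,:3].T@E[:3,3]
    return o+d*(z-o[2])/d[2]
def proj(c,P):
    P=np.atleast_2d(P); E=c["extrinsics"]; p=(P@E[:3,:3].T+E[:3,3])@c["K"].T; return p[:,:2]/p[:,2:]
E
python3 - <<'E'
from h import *
im=cv2.imread("pics/top0.png")
cv2.imwrite("pics/crop1.png",cv2.resize(im[175:325,225:405],None,fx=4,fy=4,interpolation=cv2.INTER_CUBIC))
c=ctrl.get_calibration("top")
for n,uv,z in[("dblank",(285,303),.044),("sq",(360,306),.044),("knob",(336,233),.12),("stand",(341,232),.077),("dropper",(214,293),.1),("rose",(240,158),.19),("cabL edge",(210,267),.3),("cabR",(409,250),.0),("yellow",(255,233),.02)]: print(n,ray(c,uv,z))
w=ctrl.get_calibration("wrist");o=ctrl.get_obs();T=np.eye(4);T[:3,:3]=R.from_rotvec(o["tool_rot"]).as_matrix();T[:3,3]=o["tool_pos"]
print(w["K"],w["extrinsics"]@T)
E
```

```text
dblank [0.4875 0.1095 0.044 ]
sq [ 0.4819 -0.0311  0.044 ]
knob [0.6135 0.0141 0.12  ]
stand [0.6184 0.0047 0.077 ]
dropper [0.5085 0.2309 0.1   ]
rose [0.7313 0.1708 0.19  ]
cabL edge [0.5531 0.1925 0.3   ]
cabR [ 0.5884 -0.1298  0.    ]
yellow [0.621  0.1703 0.02  ]
[[338.4516   0.     315.9606]
 [  0.     338.4516 241.4035]
 [  0.       0.       1.    ]] [[-0.0009  1.      0.0006  0.0004]
 [-0.9642 -0.0007 -0.2653  0.0279]
 [-0.2653 -0.0008  0.9642  0.1563]
 [ 0.      0.      0.      1.    ]]
```

View pics/crop1.png

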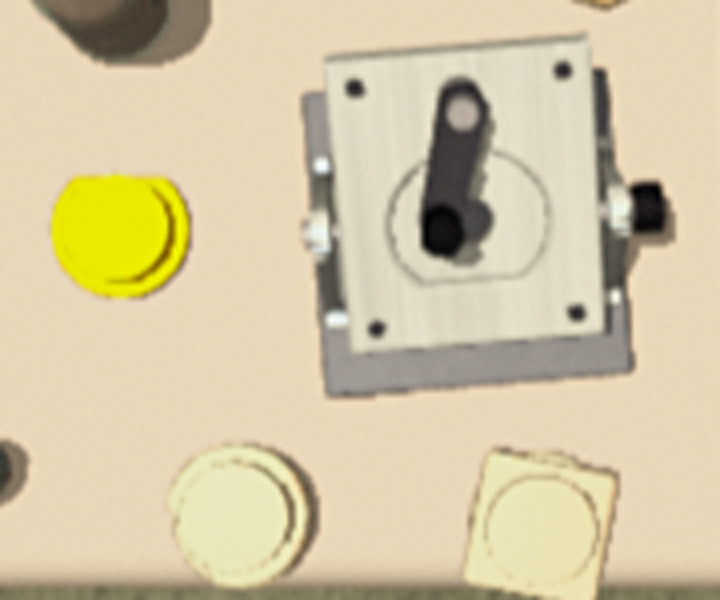

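The left pile's top is off-white, and its upper-left edge looks cut. The frame is turned about +5° and the keeper sits near its closed position. I'll take the wrist camera over for a closer look.

Call:
jog_arm:
  deltas:
    - [-1,[0.45,-0.71,0.1],[0,0,0.1]]
    - [-1,[0.45,-0.71,0.1],[0,0,0.1]]
    - [-1,[0.45,-0.71,0.1],[0,0,0.1]]
    - [-1,[0.45,-0.71,0.1],[0,0,0.1]]
    - [-1,[0.45,-0.71,0.1],[0,0,0.1]]
    - [-1,[0.45,-0.71,0.1],[0,0,0.1]]
    - [-1,[0.45,-0.71,0.1],[0,0,0.1]]
    - [-1,[0.45,-0.71,0.1],[0,0,0.1]]
    - [-1,[0.45,-0.71,0.1],[0,0,0.1]]
    - [-1,[0.45,-0.71,0.1],[0,0,0.1]]

```text
t: 0.93
tool_pos: [0.3314, 0.321, 0.2715]
tool_rot: [-0.105, 3.139, 0.001]
contact_force: [0.1, -0.2, 0.4]
opening: 0.0857
grip_force: 0.0
```

Call:
jog_arm:
  deltas:
    - [-1,[0.42,-0.72,0],[0,0,0]]
    - [-1,[0.42,-0.72,0],[0,0,0]]
    - [-1,[0.42,-0.72,0],[0,0,0]]
    - [-1,[0.42,-0.72,0],[0,0,0]]
    - [-1,[0.42,-0.72,0],[0,0,0]]
    - [-1,[0.42,-0.72,0],[0,0,0]]
    - [-1,[0.42,-0.72,0],[0,0,0]]
    - [-1,[0.42,-0.72,0],[0,0,0]]
    - [-1,[0.42,-0.72,0],[0,0,0]]
    - [-1,[0.42,-0.72,0],[0,0,0]]
    - [-1,[0.42,-0.72,0],[0,0,0]]

```text
t: 1.85
tool_pos: [0.498, 0.0359, 0.2705]
tool_rot: [0.114, -3.138, -0.002]
contact_force: [-0.4, -0.1, -0.2]
opening: 0.0854
grip_force: 0.0
```

```bash
cat > snap.py <<'E'
import sys,pickle
from h import *
n,cam=sys.argv[1:3]; c=ctrl.get_calibration(cam); im=ctrl.get_image(cam)[:,:,::-1]
cv2.imwrite(f"pics/{n}.png",im); pickle.dump(c,open(f"pics/{n}.pkl","wb"))
o=ctrl.get_obs(); print(o["t"],o["tool_pos"],o["tool_rot"],o["q"],o["contact_force"])
E
python3 snap.py w1 wrist
```

```text
1.9 [0.4978 0.0363 0.2707] [ 0.1154 -3.1383 -0.0012] [-0.0768 -0.2745  1.8494  0.0006  1.5679 -1.7211] [-0.5206 -0.0062  0.2905]
```

View pics/w1.png

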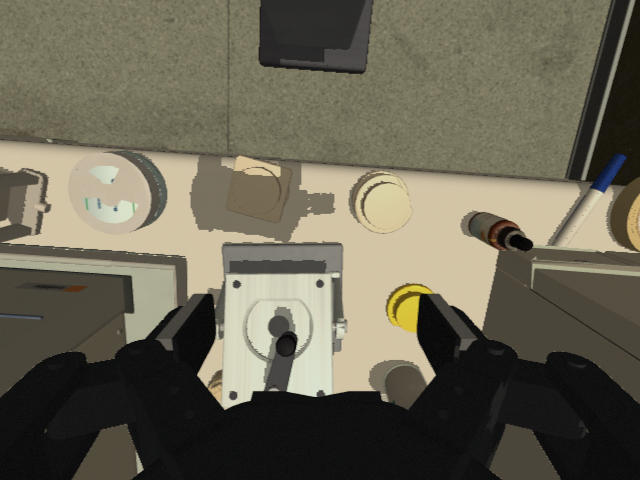

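The wrist view shows the frame with its keeper knob at (287,343), the left pile's top blank at (384,201), the square blank at (260,185), and the yellow decoy at (411,306). I'll take closer views of the frame and the pile.

Call:
jog_arm:
  deltas:
    - [-1,[0.15,-0.06,-0.17],[0,0,0]]
    - [-1,[0.15,-0.06,-0.17],[0,0,0]]
    - [-1,[0.15,-0.06,-0.17],[0,0,0]]
    - [-1,[0.15,-0.06,-0.17],[0,0,0]]
    - [-1,[0.15,-0.06,-0.17],[0,0,0]]

```text
t: 2.32
tool_pos: [0.5576, 0.0122, 0.2031]
tool_rot: [0.115, -3.138, -0.001]
contact_force: [0.1, 0.1, 0.7]
opening: 0.0853
grip_force: 0.0
```

```bash
python3 snap.py w2 wrist; python3 -c "
import cv2;im=cv2.imread('pics/w2.png');cv2.imwrite('pics/w2c.png',cv2.resize(im[190:480,160:440],None,fx=2,fy=2,interpolation=cv2.INTER_CUBIC))"
```

```text
2.3667 [0.5581 0.012  0.2046] [-0.1149  3.1383  0.0002] [-0.112  -0.0892  1.7979  0.0003  1.4318 -1.756 ] [-0.0556  0.7694  1.5174]
```

Call:
jog_arm:
  deltas:
    - [-1,[-0.15,0.22,-0.17],[0,0,0]]
    - [-1,[-0.15,0.22,-0.17],[0,0,0]]
    - [-1,[-0.15,0.22,-0.17],[0,0,0]]
    - [-1,[-0.15,0.22,-0.17],[0,0,0]]
    - [-1,[-0.15,0.22,-0.17],[0,0,0]]
    - [-1,[-0.15,0.22,-0.17],[0,0,0]]

```text
t: 2.87
tool_pos: [0.4992, 0.0992, 0.1377]
tool_rot: [-0.114, 3.135, -0.0]
contact_force: [-0.7, 0.1, 0.5]
opening: 0.0852
grip_force: 0.0
```

```bash
python3 snap.py w3 wrist; python3 -c "
import cv2;im=cv2.imread('pics/w3.png');cv2.imwrite('pics/w3c.png',cv2.resize(im[80:280,220:420],None,fx=3,fy=3,interpolation=cv2.INTER_CUBIC))"
```

```text
2.9167 [0.4999 0.0987 0.1382] [-0.1124  3.1345 -0.0003] [ 0.0489 -0.154   1.9714 -0.0002  1.3191 -1.5935] [-0.3794  0.1216  0.5754]
```

View pics/w2c.png

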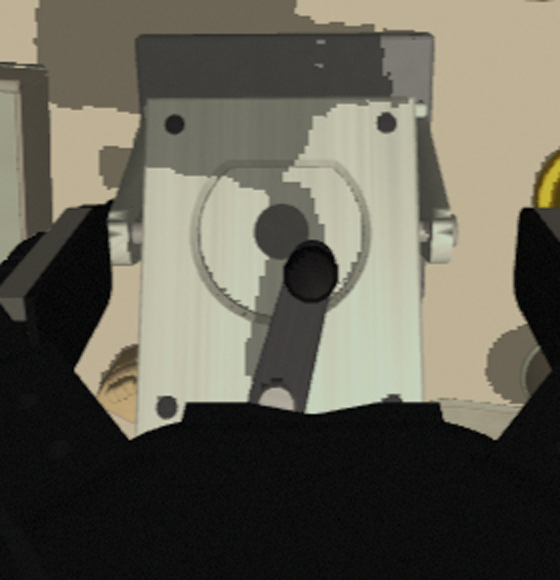

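View pics/w3c.png

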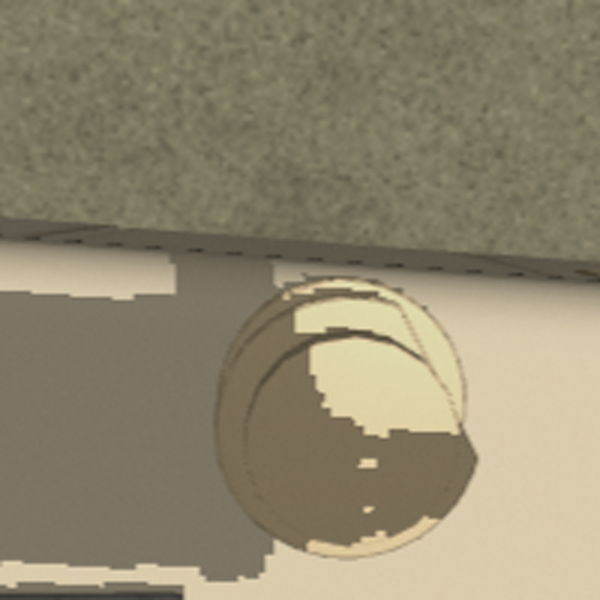

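w2 crop: the frame's low-edge corners are at (147,97) and (415,97), the pocket's flat is at v=161, and the knob is at (311,271). w3 crop: the top blank of the left pile is off-white with a straight flat from (385,295) to (476,458) and a round rim below it, so this is the d_blank. The one at (360,306) in the top view is square and the one at (255,233) is yellow, so both are ruled out.

```bash
cat > fit.py <<'E'
from h import *
import pickle
from scipy.optimize import least_squares
c2=pickle.load(open("pics/w2.pkl","rb")); c3=pickle.load(open("pics/w3.pkl","rb")); ct=ctrl.get_calibration("top")
W2=lambda p:(160+p[0]/2-.25,190+p[1]/2-.25); W3=lambda p:(220+p[0]/3-.33,80+p[1]/3-.33); T1=lambda p:(225+p[0]/4-.375,175+p[1]/4-.375)
def pk(p):  # pocket pose
    x,y,yaw,t=p[:4]; B=R.from_euler('z',yaw); return np.array([x,y,.077]),(B*R.from_euler('y',-t)).as_matrix(),B.as_matrix()
fr=[(c2,W2,(-58,59,7),(415,97)),(c2,W2,(-58,-59,7),(147,97)),(c2,W2,(-30.5,0,7),(282,160)),(c2,W2,(0,38.5,7),(370,235)),(c2,W2,(0,-38.5,7),(192,233)),
(ct,T1,(82,59,7),(325,58)),(ct,T1,(82,-59,7),(585,36)),(ct,T1,(-58,-59,7),(604,330)),(ct,T1,(-58,59,7),(350,351))]
ba=[(c2,W2,(-75,75,14),(434,34)),(c2,W2,(-75,-75,14),(136,36)),(ct,T1,(-75,75,14),(327,396)),(ct,T1,(-75,-75,14),(632,370))]
kn=[(c2,W2,59,(311,270)),(ct,T1,59,(442,230))]
def res(p):
    o,F,B=pk(p); r=[]
    for c,f,P,uv in fr: r.append(proj(c,o+F@np.array(P)/1e3)[0]-f(uv))
    for c,f,P,uv in ba: r.append(proj(c,np.array([p[0],p[1],0])+B@np.array(P)/1e3)[0]-f(uv))
    for c,f,z,uv in kn: r.append(proj(c,o+F@np.array([62-50*np.cos(p[4]),50*np.sin(p[4]),z])/1e3)[0]-f(uv))
    r[2][0]=0; r[3][1]=r[4][1]=0
    return np.array(r)
if __name__=="__main__":
    s=least_squares(lambda p:res(p).ravel(),[.62,.005,.08,.43,.15],loss="soft_l1"); p=s.x
    print("pocket",p); print(res(p)); np.save("p.npy",p)
    for cams in ([c2],[ct]):
        m=np.array([[c is cams[0]] for c,*_ in fr+ba+kn]); q=least_squares(lambda p:(res(p)*m).ravel(),p,loss="soft_l1").x; print(q)
    top=ray(c3,W3((354,445)),.044)
    a,b=ray(c3,W3((385,295)),.030),ray(c3,W3((476,458)),.030); d=b-a; n=np.array([d[1],-d[0],0])/np.hypot(*d[:2])
    m=(a+b)/2; 
    if n@(m-top)<0:n=-n
    print("blank",top,"chord",np.linalg.norm(d),"flat dist",n@(m-top),"centre from flat",m-.026*n,"yaw of +x",np.arctan2(-n[1],-n[0]))
E
python3 fit.py
```

```text
pocket [0.6219 0.0035 0.0793 0.4519 0.262 ]
[[ 0.0403 -0.0219]
 [ 0.2478  0.8636]
 [ 0.      0.0527]
 [ 0.7452  0.    ]
 [-0.8002  0.    ]
 [-0.5759  1.8164]
 [ 1.5102  1.8313]
 [ 0.0457  0.8344]
 [ 0.1238  0.6795]
 [ 0.8555  0.8015]
 [-1.3709  0.8271]
 [-0.6995  0.6111]
 [ 0.3265  0.9191]
 [-0.0273  1.0872]
 [ 0.2676  3.7595]]
[0.6214 0.0033 0.0767 0.4577 0.2641]
[0.6237 0.0037 0.083  0.3831 0.2618]
blank [0.4853 0.1137 0.044 ] chord 0.04754129818257125 flat dist 0.02413715265950302 centre from flat [0.4849 0.1112 0.03  ] yaw of +x -0.9648592724078742
```

```bash
sed -i 's/kn=\[(c2,W2,59,(311,270)),(ct,T1,59/kn=[(c2,W2,59,(311,270)),(ct,T1,46/' fit.py; cat > fit2.py <<'E'
from fit import *
m=np.array([[c is ct] for c,*_ in fr+ba+kn])
f=lambda p:np.r_[(res(p)-m*p[5:7]).ravel(),p[5:7]*.7]
p=least_squares(f,[.62,.005,.08,.43,.15,0,0],loss="soft_l1").x; print("pocket",p); print((res(p)-m*p[5:7])[9:].ravel()); np.save("p.npy",p[:5])
a=np.linspace(0,2*np.pi,73); circ=np.c_[np.cos(a),np.sin(a),0*a]
def draw(im,c,P,x0,y0,k,col):
    q=(proj(c,P)-[x0,y0]+.5)*k; cv2.polylines(im,[np.round(q*8).astype(int)],False,col,1,cv2.LINE_AA,3)
o,F,B=pk(p); A=cv2.imread("pics/w2c.png"); fw=lambda P:o+np.array(P)@F.T
draw(A,c2,fw([(-.058,-.059,.007),(-.058,.059,.007),(.082,.059,.007)]),160,190,2,(0,0,255))
for r,fl,z,col in((38.5,30.5,7,(0,255,0)),(35.5,27.5,4,(255,0,0))):
    C=circ*r; C[:,0]=np.maximum(C[:,0],-fl); C[:,2]=z; draw(A,c2,fw(C/1e3),160,190,2,col)
draw(A,c2,fw((circ*9.5+[62-50*np.cos(p[4]),50*np.sin(p[4]),59])/1e3),160,190,2,(0,255,255))
D=cv2.imread("pics/w3c.png")
b=np.array([.4853,.1130,0]); yaw=-.99
Z=R.from_euler('z',yaw).as_matrix()
for z in(22,30):
    C=circ*34; C[:,0]=np.maximum(C[:,0],-26); C[:,2]=z; draw(D,c3,b+(C/1e3)@Z.T,220,80,3,(0,0,255))
draw(D,c3,b+(circ*26+[0,0,44])/1e3,220,80,3,(0,255,0))
out=np.zeros((600,800,3),np.uint8); out[:400,:390]=A[:400,60:450]; out[:400,395:795]=D[200:600,150:550]; cv2.imwrite("pics/ov.png",out[:400])
E
python3 fit2.py
```

```text
pocket [0.6214 0.0034 0.0792 0.4517 0.2604 0.055  1.2439]
[ 0.8966  0.3048 -1.3891  0.3275 -0.745  -0.376   0.2832 -0.0657 -0.1202
  0.4324 -0.0315 -0.0067]
```

View pics/ov.png

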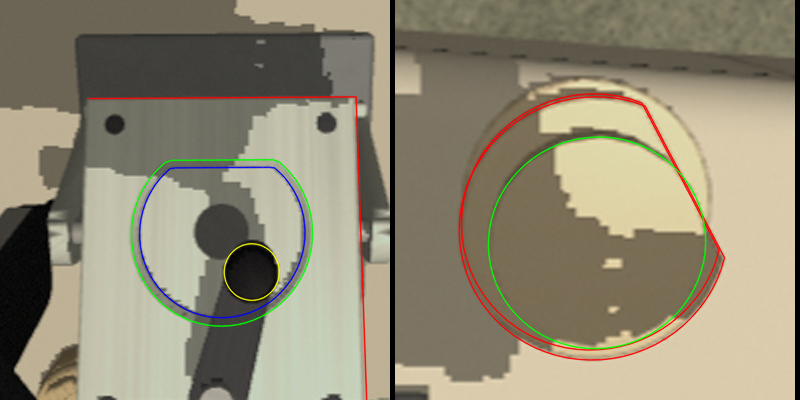

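The overlay fits. The pocket is at (0.6214, 0.0034, 0.077) with yaw 0.079, tilt 0.452 and keeper about 0.26. The blank is at (0.485, 0.113) with yaw −0.99.

```bash
cat > g.py <<'E'
from fit import *
p=np.load("p.npy"); o,F,B=pk(p)
TP=F@np.diag([-1,1,-1.])   # tool axes: x down slope, y left, z into the pocket
def delta(pos,rot,base=None):
    s=ctrl.get_obs(); b,br=base or (s["tool_pos"],R.from_rotvec(s["tool_rot"]))
    return np.round((pos-b)/.4,3),np.round((R.from_matrix(rot)*br.inv()).as_rotvec()/np.pi,4)
P=lambda x,y,z:o+F@np.array([x,y,z])/1e3
K=lambda q,z:P(62-50*np.cos(q),50*np.sin(q),z)
E
python3 - <<'E'
from g import *
q=p[4]; up=K(q,85); print("up",up,*delta(up,TP)); dn=K(q,37)
print("down",dn,(dn-up)/.4)
for a in np.linspace(q,1.55,9)[1:]: print(a,np.round((K(a,37)-dn)/.4,3))
E
```

```text
up [0.5956 0.0143 0.1594] [ 0.239 -0.211  0.053] [ 0.0108 -0.1417  0.0024]
down [0.6165 0.016  0.1163] [ 0.0522  0.0041 -0.108 ]
0.4215993809944228 [0.005 0.019 0.003]
0.582799469423791 [0.012 0.038 0.007]
0.7439995578531591 [0.022 0.054 0.013]
0.9051996462825274 [0.034 0.069 0.019]
1.0663997347118954 [0.048 0.081 0.026]
1.2275998231412637 [0.064 0.091 0.034]
1.3887999115706318 [0.081 0.097 0.043]
1.55 [0.099 0.101 0.052]
```

Call:
jog_arm:
  deltas:
    - [-1,[0,0,0.12],[0,0,0]]
    - [-1,[0.05,-0.05,0.2],[0.003,-0.035,0]]
    - [-1,[0.12,-0.1,0.2],[0.005,-0.07,0.001]]
    - [-1,[0.18,-0.16,0.2],[0.008,-0.11,0.002]]
    - [-1,[0.239,-0.211,0.2],[0.0108,-0.1417,0.0024]]
    - [-1,[0.239,-0.211,0.2],[0.0108,-0.1417,0.0024]]
    - [-1,[0.239,-0.211,0.12],[0.0108,-0.1417,0.0024]]
    - [-1,[0.239,-0.211,0.053],[0.0108,-0.1417,0.0024]]
    - [-1,[0.239,-0.211,0.053],[0.0108,-0.1417,0.0024]]
    - [-1,[0.239,-0.211,0.053],[0.0108,-0.1417,0.0024]]

```text
t: 3.75
tool_pos: [0.5935, 0.014, 0.1562]
tool_rot: [-0.105, 2.696, 0.025]
contact_force: [0.2, -0.0, 0.7]
opening: 0.0853
grip_force: 0.0
```

```bash
python3 snap.py w4 wrist; python3 - <<'E'
from g import *
dn=K(p[4],37); print(dn,*delta(dn,TP), "settled at up?",*delta(K(p[4],85),TP))
c=pickle.load(open("pics/w4.pkl","rb")); im=cv2.imread("pics/w4.png")
print(proj(c,[K(p[4],59),P(0,0,0),P(-58,59,7),P(-58,-59,7)]))
E
```

```text
3.8 [0.5948 0.0139 0.1584] [-0.1059  2.6917  0.0242] [-0.1479 -0.2356  2.0541  0.1257  0.8889 -1.8551] [ 0.64   -0.1086  0.1815]
[0.6165 0.016  0.1163] [ 0.054  0.005 -0.105] [ 0.0001 -0.0012  0.0002] settled at up? [0.002 0.001 0.003] [ 0.0001 -0.0012  0.0002]
[[316.3779 287.133 ]
 [297.6938 235.6193]
 [389.6631 148.4778]
 [201.7164 148.8075]]
```

Call:
jog_arm:
  deltas:
    - [-1,[0.02,0.002,-0.05],[0,0,0]]
    - [-1,[0.054,0.005,-0.105],[0,0,0]]
    - [-1,[0.054,0.005,-0.105],[0,0,0]]
    - [1,[0.054,0.005,-0.105],[0,0,0]]
    - [1,[0.054,0.005,-0.105],[0,0,0]]
    - [1,[0.054,0.005,-0.105],[0,0,0]]
    - [1,[0.054,0.005,-0.105],[0,0,0]]
    - [1,[0.054,0.005,-0.105],[0,0,0]]
    - [1,[0.054,0.005,-0.105],[0,0,0]]
    - [1,[0.054,0.005,-0.105],[0,0,0]]
  squeeze: 25

```text
t: 4.63
tool_pos: [0.6158, 0.0162, 0.1159]
tool_rot: [-0.107, 2.692, 0.024]
contact_force: [-4.4, -0.1, 5.6]
opening: 0.0179
grip_force: 26.0
```

Call:
jog_arm:
  deltas:
    - [1,[0.005,0.019,0.005],[0,0,0]]
    - [1,[0.011,0.038,0.009],[0,0,0]]
    - [1,[0.021,0.054,0.015],[0,0,0]]
    - [1,[0.033,0.069,0.021],[0,0,0]]
    - [1,[0.047,0.081,0.028],[0,0,0]]
    - [1,[0.063,0.091,0.036],[0,0,0]]
    - [1,[0.08,0.097,0.045],[0,0,0]]
    - [1,[0.098,0.101,0.054],[0,0,0]]
    - [1,[0.098,0.101,0.054],[0,0,0]]
    - [1,[0.098,0.101,0.054],[0,0,0]]

```text
t: 5.47
tool_pos: [0.6545, 0.0558, 0.1352]
tool_rot: [-0.107, 2.694, 0.023]
contact_force: [3.9, -5.0, -3.9]
opening: 0.0178
grip_force: 25.1
```

Call:
jog_arm:
  deltas:
    - [0.1,[0,0,0],[0,0,0]]
    - [0.1,[0,0,0],[0,0,0]]
    - [0.1,[0,0,0],[0,0,0]]
    - [0.1,[-0.03,-0.003,0.062],[0,0,0]]
    - [0.1,[-0.065,-0.005,0.135],[0,0,0]]
    - [0,[-0.095,-0.008,0.2],[0,0,0]]
    - [0,[-0.095,-0.008,0.2],[0,0,0]]

```text
t: 6.05
tool_pos: [0.6188, 0.0537, 0.2246]
tool_rot: [-0.107, 2.681, 0.024]
contact_force: [1.1, -0.5, 2.2]
opening: 0.0427
grip_force: 0.0
```

```bash
python3 snap.py w5 wrist; python3 - <<'E'
from g import *
c=pickle.load(open("pics/w5.pkl","rb")); im=cv2.imread("pics/w5.png")
print(ctrl.get_obs()["opening"])
uv=proj(c,[K(1.5,59),P(0,0,0),P(62,0,32)]);print(uv)
b=np.array([.4853,.113,0]); Tz=R.from_euler('z',-.99).as_matrix()
# grasp orientation: tool in blank axes same as in pocket (tool y along blank y), tool z down
for k in (0,np.pi):
  G=R.from_euler('z',-.99+k).as_matrix()@np.diag([-1,1,-1.]); print(delta(b+[0,0,.10],G), R.from_matrix(TP).as_rotvec())
E
```

```text
6.1 [0.6183 0.0537 0.2218] [-0.1068  2.6843  0.0242] [-0.061  -0.2328  1.944   0.0738  0.98   -1.7384] [ 0.0639 -0.7804 -0.5794]
0.04257764923550942
[[315.4361 242.2457]
 [252.2002 150.1266]
 [248.5999 236.8421]]
(array([-0.333,  0.148, -0.304]), array([ 0.067 ,  0.1365, -0.3343])) [-0.1065  2.6881  0.0245]
(array([-0.333,  0.148, -0.304]), array([-0.1563,  0.0767,  0.6462])) [-0.1065  2.6881  0.0245]
```

Call:
jog_arm:
  deltas:
    - [-0.2,[-0.1,0.05,0],[0.007,0.014,-0.033]]
    - [-0.5,[-0.2,0.1,0],[0.013,0.027,-0.067]]
    - [-1,[-0.333,0.148,-0.05],[0.02,0.041,-0.1]]
    - [-1,[-0.333,0.148,-0.1],[0.067,0.1365,-0.3343]]
    - [-1,[-0.333,0.148,-0.15],[0.067,0.1365,-0.3343]]
    - [-1,[-0.333,0.148,-0.2],[0.067,0.1365,-0.3343]]
    - [-1,[-0.333,0.148,-0.25],[0.067,0.1365,-0.3343]]
    - [-1,[-0.333,0.148,-0.304],[0.067,0.1365,-0.3343]]
    - [-1,[-0.333,0.148,-0.304],[0.067,0.1365,-0.3343]]
    - [-1,[-0.333,0.148,-0.304],[0.067,0.1365,-0.3343]]
    - [-1,[-0.333,0.148,-0.304],[0.067,0.1365,-0.3343]]
    - [-1,[-0.333,0.148,-0.304],[0.067,0.1365,-0.3343]]

```text
t: 7.1
tool_pos: [0.4833, 0.1127, 0.0937]
tool_rot: [-1.487, -2.758, -0.007]
contact_force: [0.1, 0.3, -0.3]
opening: 0.0854
grip_force: 0.0
```

```bash
python3 snap.py w6 wrist; python3 - <<'E'
from g import *
b=np.array([.4853,.113,0]); G=R.from_euler('z',-.99).as_matrix()@np.diag([-1,1,-1.]); print(delta(b+[0,0,.028],G))
c=pickle.load(open("pics/w6.pkl","rb")); im=cv2.imread("pics/w6.png")
a=np.linspace(0,2*np.pi,73); circ=np.c_[np.cos(a),np.sin(a),0*a]
big=cv2.resize(im[100:350,190:440],None,fx=2.4,fy=2.4,interpolation=cv2.INTER_CUBIC)
C=circ*34; C[:,0]=np.maximum(C[:,0],-26); C[:,2]=30
for Q,col in((b+(C/1e3)@(G@np.diag([-1,1,-1.])).T,(0,0,255)),(b+(circ*26+[0,0,44])/1e3,(0,255,0))):
    cv2.polylines(big,[np.round((proj(c,Q)-[190,100]+.5)*2.4*8).astype(int)],False,col,1,cv2.LINE_AA,3)
cv2.imwrite("pics/w6c.png",big)
E
```

```text
7.15 [0.4832 0.1128 0.094 ] [-1.4874 -2.7581 -0.0073] [ 0.0745 -0.1294  2.0287  0.0087  1.2465 -0.5099] [-0.0704 -1.3191 -0.0694]
(array([ 0.005,  0.001, -0.165]), array([-0.0025, -0.0015, -0.0003]))
```

View pics/w6c.png

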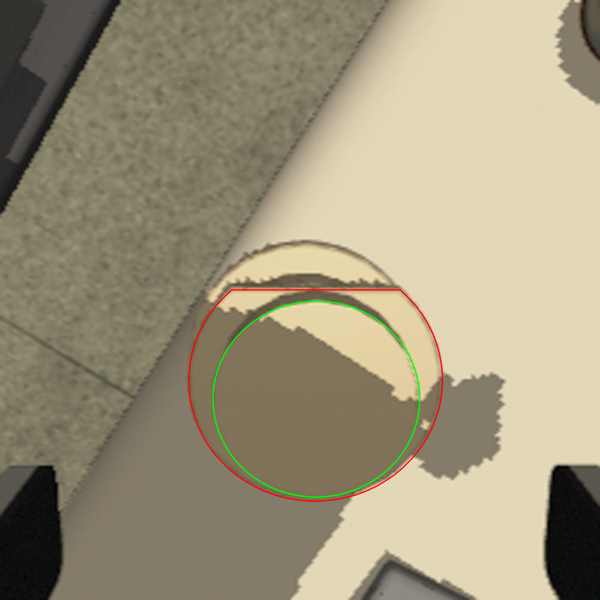

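The overlay agrees to about 1 mm: flat at v≈286 and boss centred at about (316,397), between the fingers. I'll descend and grasp.

Call:
jog_arm:
  deltas:
    - [-1,[0.004,0.003,-0.08],[-0.0025,-0.0015,0]]
    - [-1,[0.004,0.003,-0.14],[-0.0025,-0.0015,0]]
    - [-1,[0.004,0.003,-0.165],[-0.0025,-0.0015,0]]
    - [-1,[0.004,0.003,-0.165],[-0.0025,-0.0015,0]]
    - [-1,[0.004,0.003,-0.165],[-0.0025,-0.0015,0]]

```text
t: 7.57
tool_pos: [0.4848, 0.114, 0.0286]
tool_rot: [-1.492, -2.764, 0.0]
contact_force: [0.9, 0.7, 0.5]
opening: 0.085
grip_force: 0.0
```

Call:
jog_arm:
  deltas:
    - [1,[0,0,0],[0,0,0]]
    - [1,[0,0,0],[0,0,0]]
    - [1,[0,0,0],[0,0,0]]
    - [1,[0,0,0],[0,0,0]]
    - [1,[0,0,0],[0,0,0]]
    - [1,[0,0,0],[0,0,0]]
    - [1,[0,0,0],[0,0,0]]
  squeeze: 40

```text
t: 8.15
tool_pos: [0.4864, 0.1139, 0.0305]
tool_rot: [1.492, 2.762, 0.002]
contact_force: [-2.0, -1.2, 5.9]
opening: 0.05
grip_force: 41.2
```

Call:
jog_arm:
  deltas:
    - [1,[0,0,0.02],[0,0,0]]
    - [1,[0,0,0.06],[0,0,0]]
    - [1,[0,0,0.15],[0,0,0]]
    - [1,[0,0,0.25],[0,0,0]]
    - [1,[0,0,0.35],[0,0,0]]
    - [1,[0,0,0.4],[0,0,0]]
    - [1,[0,0,0.4],[0,0,0]]
    - [1,[0,0,0.4],[0,0,0]]

```text
t: 8.82
tool_pos: [0.4857, 0.1139, 0.1902]
tool_rot: [1.492, 2.761, 0.003]
contact_force: [-1.0, -0.2, -3.0]
opening: 0.0503
grip_force: 42.5
```

```bash
python3 snap.py w7 wrist; python3 - <<'E'
from g import *
s=ctrl.get_obs(); print(s["opening"],s["grip_force"])
c=pickle.load(open("pics/w7.pkl","rb")); im=cv2.imread("pics/w7.png")
a=np.linspace(0,2*np.pi,73); circ=np.c_[np.cos(a),np.sin(a),0*a]
M=R.from_rotvec(s["tool_rot"]).as_matrix()@np.diag([-1,1,-1.]); u=s["tool_pos"]-M[:,2]*.008  # underside 8 mm beyond the TCP
big=cv2.resize(im[180:420,190:440],None,fx=3,fy=3,interpolation=cv2.INTER_CUBIC)[:590]
C=circ*34; C[:,0]=np.maximum(C[:,0],-26); C[:,2]=8
for Q,col in((u+(C/1e3)@M.T,(0,0,255)),(u+((circ*26+[0,0,22])/1e3)@M.T,(0,255,0))):
    cv2.polylines(big,[np.round((proj(c,Q)-[190,180]+.5)*3*8).astype(int)],False,col,1,cv2.LINE_AA,3)
cv2.imwrite("pics/w7c.png",big)
E
```

```text
8.8667 [0.4844 0.1138 0.1877] [-1.4929 -2.7634  0.0004] [ 0.081  -0.2281  1.9494  0.0001  1.4209 -0.4992] [-1.3629 -0.9653 -2.4131]
0.05036888559367201 42.53519833087921
```

View pics/w7c.png

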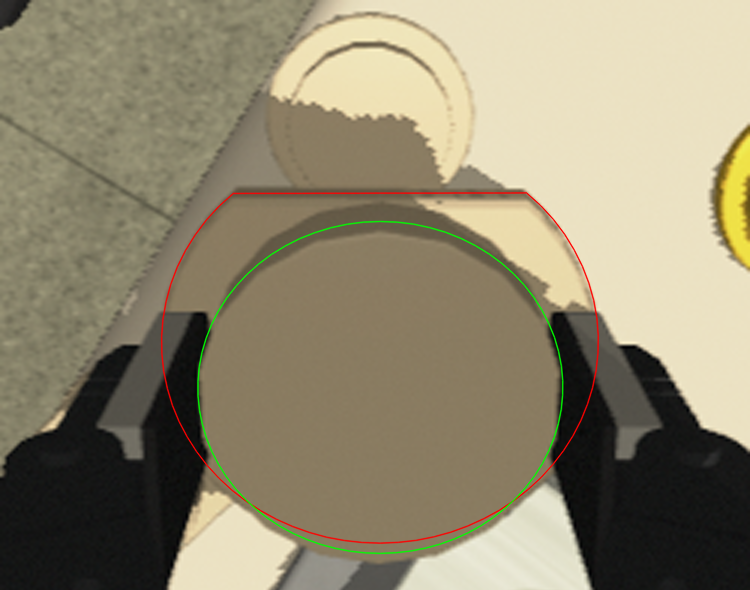

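The blank is held, the flat is parallel to the tool and the round blank below stayed put. The offset in the grip is under about 1 mm. Now over to the pocket.

```bash
python3 - <<'E'
from g import *
t=P(-.8,0,100); print(t,*delta(t,TP))
s=ctrl.get_obs(); print(np.degrees((R.from_matrix(TP)*R.from_rotvec(s["tool_rot"]).inv()).magnitude()))
E
```

```text
[ 0.5771 -0.0001  0.1666] [ 0.232 -0.285 -0.053] [-0.0662 -0.1356  0.3345]
66.06099017193624
```

Call:
jog_arm:
  deltas:
    - [1,[0.0,0,0.05],[-0.007,-0.014,0.033]]
    - [1,[0.04,-0.05,0.06],[-0.013,-0.027,0.067]]
    - [1,[0.08,-0.1,0.06],[-0.02,-0.041,0.1]]
    - [1,[0.12,-0.15,0.06],[-0.0265,-0.054,0.134]]
    - [1,[0.16,-0.2,0.04],[-0.033,-0.068,0.167]]
    - [1,[0.2,-0.24,0.02],[-0.04,-0.081,0.2]]
    - [1,[0.232,-0.285,-0.02],[-0.0662,-0.1356,0.3345]]
    - [1,[0.232,-0.285,-0.053],[-0.0662,-0.1356,0.3345]]
    - [1,[0.232,-0.285,-0.053],[-0.0662,-0.1356,0.3345]]
    - [1,[0.232,-0.285,-0.053],[-0.0662,-0.1356,0.3345]]
    - [1,[0.232,-0.285,-0.053],[-0.0662,-0.1356,0.3345]]
    - [1,[0.232,-0.285,-0.053],[-0.0662,-0.1356,0.3345]]

```text
t: 9.87
tool_pos: [0.5759, -0.0002, 0.1639]
tool_rot: [-0.102, 2.694, 0.027]
contact_force: [0.4, 0.2, -2.3]
opening: 0.05
grip_force: 42.7
```

Call:
jog_arm:
  deltas:
    - [1,[0,0,0],[0,0,0]]
    - [1,[0,0,0],[0,0,0]]

```text
t: 10.03
tool_pos: [0.5779, 0.0001, 0.167]
tool_rot: [-0.106, 2.689, 0.026]
contact_force: [0.8, -0.1, -1.9]
opening: 0.0497
grip_force: 42.7
```

```bash
python3 snap.py w8 wrist; cat > loc.py <<'E'
from g import *
s=ctrl.get_obs(); print("pocket mm",F.T@(s["tool_pos"]-o)*1e3,"force",F.T@s["contact_force"])
for z in (30,14,10,7): t=P(-.8,0,z); print(z,*delta(t,TP))
E
python3 loc.py; python3 - <<'E'
from g import *
c=pickle.load(open("pics/w8.pkl","rb")); im=cv2.imread("pics/w8.png")
a=np.linspace(0,2*np.pi,73); circ=np.c_[np.cos(a),np.sin(a),0*a]
s=ctrl.get_obs();M=R.from_rotvec(s["tool_rot"]).as_matrix()@np.diag([-1,1,-1.]); u=s["tool_pos"]-M[:,2]*.007+M[:,0]*.0008
x0,y0,k=190,130,3; big=cv2.resize(im[y0:330,x0:450],None,fx=k,fy=k,interpolation=cv2.INTER_CUBIC)
def dr(Q,col): cv2.polylines(big,[np.round((proj(c,Q)-[x0,y0]+.5)*k*8).astype(int)],False,col,1,cv2.LINE_AA,3)
C=circ*34; C[:,0]=np.maximum(C[:,0],-26); C[:,2]=8; dr(u+(C/1e3)@M.T,(0,0,255)); dr(u+((circ*26+[0,0,22])/1e3)@M.T,(0,255,0))
C=circ*38.5; C[:,0]=np.maximum(C[:,0],-30.5); C[:,2]=7; dr(o+(C/1e3)@F.T,(255,0,0))
dr(np.array([P(82,-59,7),P(-58,-59,7),P(-58,59,7),P(82,59,7)]),(255,0,255))
cv2.imwrite("pics/w8c.png",big)
E
```

```text
10.0833 [0.5781 0.0001 0.1673] [-0.1062  2.6882  0.026 ] [-0.1847 -0.2937  2.086   0.1452  0.9167 -1.8975] [-0.0047  0.779  -1.2591]
pocket mm [  0.3695   0.1482 100.2095] force [-0.4983  0.7769 -1.1577]
30 [ 0.074  0.005 -0.159] [-0.0004 -0.      0.    ]
14 [ 0.091  0.007 -0.195] [-0.0004 -0.      0.    ]
10 [ 0.096  0.007 -0.204] [-0.0004 -0.      0.    ]
7 [ 0.099  0.007 -0.211] [-0.0004 -0.      0.    ]
```

View pics/w8c.png

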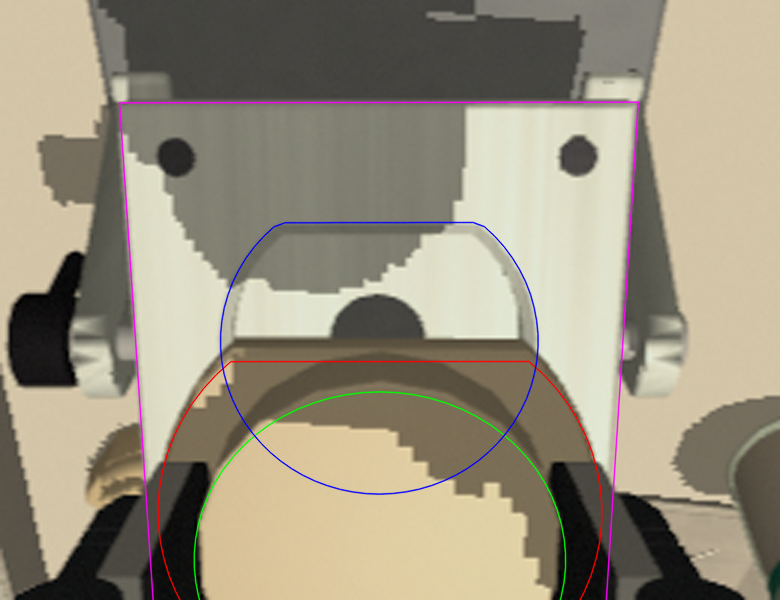

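In w8 the frame and pocket overlays match, while the blank's flat shows at v≈343 against the predicted 361. So it sits slightly off or tilted in the grip, and I'll quantify that from pixel profiles.

```bash
python3 - <<'E'
import cv2,numpy as np
for n,r in(("w7",range(236,276)),("w8",range(236,276))):
    g=cv2.imread(f"pics/{n}.png",0)
    for us in((285,300),(310,325),(335,348)): print(n,us,*np.round(g[r.start:r.stop,us[0]:us[1]].mean(1)).astype(int))
g=cv2.imread("pics/w7.png",0); print("bottom",*np.round(g[350:376,310:325].mean(1)).astype(int))
E
```

```text
w7 (285, 300) 124 124 123 122 124 122 109 86 89 94 114 120 120 124 118 112 108 103 100 96 92 90 91 93 101 107 112 116 119 123 125 125 125 124 124 124 125 124 124 124
w7 (310, 325) 125 125 125 124 125 123 113 88 91 94 108 112 94 91 91 91 92 92 92 92 94 106 128 128 125 125 125 126 126 125 126 125 125 125 125 124 124 124 124 124
w7 (335, 348) 174 169 155 143 145 130 126 100 104 112 151 184 194 207 210 187 173 157 138 118 105 94 93 91 96 106 110 114 119 123 125 124 124 124 124 124 124 124 124 124
w8 (285, 300) 224 224 224 223 223 218 145 76 79 84 102 107 107 110 104 100 96 92 88 85 82 80 81 82 90 95 99 103 107 109 111 111 111 111 118 166 199 199 199 199
w8 (310, 325) 68 68 68 68 68 68 70 78 81 84 98 97 81 80 81 81 81 81 81 81 83 95 114 114 112 112 112 112 111 111 112 111 111 111 111 111 119 172 188 188
w8 (335, 348) 223 224 224 224 223 223 201 81 82 85 97 106 106 109 108 102 99 94 90 86 82 80 80 81 85 94 98 101 106 109 111 111 111 111 111 111 111 111 111 111
bottom 124 124 124 124 124 124 125 124 124 124 124 124 123 123 123 123 120 99 83 83 84 84 87 89 93 100
```

```bash
python3 - <<'E'
from g import *
w=ctrl.get_calibration("wrist");s=ctrl.get_obs();T=np.eye(4);T[:3,:3]=R.from_rotvec(s["tool_rot"]).as_matrix();T[:3,3]=s["tool_pos"]
print((w["extrinsics"]@T)[:3,3])
Rc=np.array([[0,1,0],[-.9642,0,-.2653],[-.2653,0,.9642]])
obs=[(-26,0,242.2),(-26,8,245.8),(-26,22,256.8),(26,22,367)]
def f(q,t):
    dx,h,ph=q; r=[]
    for x,z,v in obs:
        # rotate blank about y by ph, then into tool axes (x_t=-x, z_t=-z), underside h beyond TCP
        X=x*np.cos(ph)+z*np.sin(ph)+dx; Z=-x*np.sin(ph)+z*np.cos(ph)-h
        c=Rc@np.array([-X,0,-Z])/1e3+t; r.append(w["K"][1,1]*c[1]/c[2]+w["K"][1,2]-v)
    return r
for t in([.0004,.0279,.1563],(w["extrinsics"]@T)[:3,3]):
    q=least_squares(f,[0,7,0],args=(t,)).x; print("fit",q,f(q,t)); 
    q=least_squares(lambda q:f([*q,0],t),[0,7]).x; print("no tilt",q,f([*q,0],t))
E
```

```text
[0.     0.0274 0.1567]
fit [-0.2535  9.4963  0.0081] [np.float64(-0.532212940124424), np.float64(0.7913990306022924), np.float64(-0.26239014289882334), np.float64(0.0031140409292902405)]
no tilt [-0.0273  9.7548] [np.float64(-0.33500738596154633), np.float64(0.842964327568211), np.float64(-0.5064741274750304), np.float64(0.03199659458687165)]
fit [0.142  9.0091 0.0081] [np.float64(-0.5322128569024756), np.float64(0.7913990739115491), np.float64(-0.26239018213334475), np.float64(0.0031139516786424792)]
no tilt [0.3683 9.2677] [np.float64(-0.335007265027059), np.float64(0.8429644491685337), np.float64(-0.5064740061618522), np.float64(0.03199657742823092)]
```

The blank is square in the grip (offset about 0, underside about 9 mm beyond the TCP). I'll go in along the normal.

Call:
jog_arm:
  deltas:
    - [1,[0.03,0.002,-0.063],[0,0,0]]
    - [1,[0.0745,0.006,-0.158],[0,0,0]]
    - [1,[0.0875,0.007,-0.185],[0,0,0]]
    - [1,[0.0875,0.007,-0.185],[0,0,0]]
    - [1,[0.0875,0.007,-0.185],[0,0,0]]
    - [1,[0.0875,0.007,-0.185],[0,0,0]]

```text
t: 10.58
tool_pos: [0.6135, 0.0027, 0.0946]
tool_rot: [-0.107, 2.686, 0.025]
contact_force: [0.1, -0.2, -2.3]
opening: 0.05
grip_force: 43.1
```

```bash
sed -i 's/P(-.8,0,z)/P(0,0,z)/; s/(30,14,10,7)/(14,11,9)/' loc.py; python3 loc.py
```

```text
pocket mm [ 0.5754 -0.0726 19.3353] force [-0.8783 -0.2453 -2.1006]
14 [ 0.004  0.001 -0.013] [-0.0002  0.0005 -0.0001]
11 [ 0.008  0.001 -0.019] [-0.0002  0.0005 -0.0001]
9 [ 0.01   0.001 -0.024] [-0.0002  0.0005 -0.0001]
```

Call:
jog_arm:
  deltas:
    - [1,[0.001,0,-0.005],[0,0,0]]
    - [1,[0.003,0.0005,-0.009],[0,0,0]]
    - [1,[0.004,0.001,-0.013],[0,0,0]]
    - [1,[0.004,0.001,-0.013],[0,0,0]]
    - [1,[0.004,0.001,-0.013],[0,0,0]]

```text
t: 11.0
tool_pos: [0.6143, 0.003, 0.0882]
tool_rot: [-0.106, 2.688, 0.026]
contact_force: [0.3, 0.3, -1.6]
opening: 0.0498
grip_force: 43.1
```

```bash
python3 loc.py
```

```text
pocket mm [-1.4268  0.1728 13.168 ] force [-0.4474  0.3206 -1.556 ]
14 [ 0.002 -0.     0.003] [-0.0003  0.0002 -0.0001]
11 [ 0.006  0.    -0.003] [-0.0003  0.0002 -0.0001]
9 [ 0.008  0.    -0.008] [-0.0003  0.0002 -0.0001]
```

Call:
jog_arm:
  deltas:
    - [1,[0.004,0,0.0],[0,0,0]]
    - [1,[0.005,0,-0.003],[0,0,0]]
    - [1,[0.006,0,-0.005],[0,0,0]]
    - [1,[0.006,0,-0.007],[0,0,0]]
    - [1,[0.006,0,-0.007],[0,0,0]]
    - [1,[0.006,0,-0.007],[0,0,0]]

```text
t: 11.5
tool_pos: [0.6167, 0.003, 0.0851]
tool_rot: [-0.107, 2.688, 0.026]
contact_force: [0.3, -0.9, -2.2]
opening: 0.0502
grip_force: 43.1
```

```bash
python3 loc.py
```

```text
pocket mm [-0.6402 -0.0266  9.2963] force [-0.8068 -0.8861 -2.0855]
14 [-0.004 -0.     0.011] [-0.0003  0.     -0.0001]
11 [-0.     0.     0.005] [-0.0003  0.     -0.0001]
9 [0.002 0.    0.   ] [-0.0003  0.     -0.0001]
```

Call:
jog_arm:
  deltas:
    - [1,[0.002,0,-0.002],[0,0,0]]
    - [1,[0.003,0,-0.004],[0,0,0]]
    - [1,[0.003,0,-0.004],[0,0,0]]
    - [1,[0.003,0,-0.004],[0,0,0]]

```text
t: 11.83
tool_pos: [0.6181, 0.0031, 0.0844]
tool_rot: [-0.107, 2.688, 0.026]
contact_force: [-5.1, -0.4, 3.0]
opening: 0.05
grip_force: 43.8
```

```bash
python3 loc.py
```

```text
pocket mm [ 0.2332 -0.1028  8.0715] force [-3.2789  0.0294  4.8879]
14 [-0.007 -0.     0.013] [-0.0003 -0.     -0.0002]
11 [-0.004 -0.     0.006] [-0.0003 -0.     -0.0002]
9 [-0.002  0.     0.002] [-0.0003 -0.     -0.0002]
```

It touches the floor at TCP z≈8 with about 7 N. I'll release.

Call:
jog_arm:
  deltas:
    - [0,[0,0,0],[0,0,0]]
    - [-0.5,[0,0,0],[0,0,0]]
    - [-0.7,[0,0,0],[0,0,0]]
    - [-0.7,[0,0,0],[0,0,0]]
    - [-0.7,[0,0,0],[0,0,0]]
    - [-0.7,[-0.02,-0.002,0.045],[0,0,0]]
    - [-0.7,[-0.07,-0.006,0.145],[0,0,0]]
    - [-0.7,[-0.1,-0.008,0.2],[0,0,0]]
    - [-0.7,[-0.1,-0.008,0.2],[0,0,0]]
    - [-0.7,[-0.1,-0.008,0.2],[0,0,0]]

```text
t: 12.67
tool_pos: [0.5792, -0.0005, 0.1668]
tool_rot: [-0.107, 2.682, 0.024]
contact_force: [0.3, 0.2, -0.4]
opening: 0.0727
grip_force: 0.0
```

Call:
jog_arm:
  deltas:
    - [-0.7,[0,0,0],[0,0,0]]
    - [-0.7,[0,0,0],[0,0,0]]

```text
t: 12.83
tool_pos: [0.5774, 0.0, 0.1619]
tool_rot: [-0.107, 2.69, 0.027]
contact_force: [-0.5, 0.6, 1.0]
opening: 0.073
grip_force: 0.0
```

```bash
python3 snap.py w9 wrist; python3 loc.py; python3 - <<'E'
from g import *
c=pickle.load(open("pics/w9.pkl","rb")); g=cv2.imread("pics/w9.png",0)
def grad(A,B,n=61):
    t=np.linspace(0,1,n); uv=proj(c,np.outer(1-t,A)+np.outer(t,B)).astype(np.float32); 
    return cv2.remap(g,uv[None,:,0],uv[None,:,1],cv2.INTER_LINEAR)[0].astype(int)
print("px/mm",np.linalg.norm(np.diff(proj(c,[P(0,0,22),P(0,10,22)]),axis=0))/10)
# blank-top plane profiles: boss edge expected at 26; rim plane (z=8) flat at -26, rim at y=±34 ; 0.5 mm steps
for n,z,a,b in(("boss -x",22,(-16,0),(-36,0)),("boss +x",22,(16,0),(36,0)),("boss +y",22,(0,16),(0,36)),("boss -y",22,(0,-16),(0,-36)),("rim -x",8,(-20,12),(-34,12)),("rim -x'",8,(-20,-12),(-34,-12)),("rim +y",8,(0,28),(0,42)),("rim -y",8,(0,-28),(0,-42))):
    N=int(abs(b[0]-a[0])+abs(b[1]-a[1]))+1; print(n,a,*grad(P(*a,z),P(*b,z),N))
E
```

```text
12.8833 [0.5773 0.     0.1616] [-0.1065  2.691   0.0269] [-0.1853 -0.2878  2.0908  0.1464  0.9091 -1.9001] [ 0.0609  0.1035 -0.9293]
pocket mm [-2.8732  0.1084 95.3672] force [-0.3436  0.0983 -0.8662]
14 [ 0.095  0.007 -0.18 ] [-0.0005 -0.0009 -0.0001]
11 [ 0.098  0.008 -0.187] [-0.0005 -0.0009 -0.0001]
9 [ 0.1    0.008 -0.191] [-0.0005 -0.0009 -0.0001]
px/mm 1.4819448612988433
boss -x (-16, 0) 194 193 194 193 193 193 192 192 193 172 93 78 77 88 93 97 95 113 118 147 212
boss +x (16, 0) 199 198 198 198 199 198 199 196 171 193 183 144 138 143 119 157 202 120 119 120 119
boss +y (0, 16) 200 199 201 201 200 201 201 201 200 181 191 201 201 201 195 136 111 145 150 162 205
boss -y (0, -16) 192 191 191 191 190 190 190 189 189 177 161 191 190 190 190 163 127 155 173 173 190
rim -x (-20, 12) 94 77 78 102 107 105 95 84 98 171 190 214 216 216 216
rim -x' (-20, -12) 101 78 77 96 105 105 98 79 95 96 116 151 171 215 216
rim +y (0, 28) 199 200 200 200 197 171 124 137 151 153 193 218 220 219 218
rim -y (0, -28) 168 190 188 189 189 172 110 123 166 176 180 205 214 213 212
```

Edge profiles show the boss centred at about (−0.7, 0) mm, the rim at ±34 mm and the flat at −26.5 mm, so the blank is seated. Next is the keeper.

```bash
cat > k.py <<'E'
from g import *
e=F.T@(np.array([.6545,.0558,.1352])-o)*1e3; q=np.arctan2(e[1],62-e[0]); print(e,q)
up=K(q,90); print("up",up,*delta(up,TP)); dn=K(q,38); print("down",dn,*delta(dn,TP))
for a in np.r_[np.linspace(q,0,10)[1:],-.05]: print(round(a,2),np.round((K(a,38.5)-dn)/.4,3))
E
python3 k.py
```

```text
[58.8561 49.5804 36.1354] 1.507470398809014
up [0.631  0.0543 0.1837] [0.134 0.136 0.055] [-0.0005 -0.0009 -0.0001]
down [0.6536 0.0561 0.1369] [ 0.191  0.14  -0.062] [-0.0005 -0.0009 -0.0001]
1.34 [-0.019 -0.005 -0.008]
1.17 [-0.036 -0.012 -0.017]
1.0 [-0.052 -0.023 -0.025]
0.84 [-0.066 -0.037 -0.032]
0.67 [-0.078 -0.053 -0.038]
0.5 [-0.087 -0.072 -0.043]
0.33 [-0.093 -0.091 -0.047]
0.17 [-0.096 -0.112 -0.049]
0.0 [-0.096 -0.133 -0.05 ]
-0.05 [-0.095 -0.139 -0.05 ]
```

Call:
jog_arm:
  deltas:
    - [-0.3,[0.04,0.05,0.07],[0,0,0]]
    - [0,[0.09,0.1,0.08],[0,0,0]]
    - [0,[0.134,0.136,0.07],[0,0,0]]
    - [0,[0.134,0.138,0.055],[0,0,0]]
    - [0,[0.134,0.138,0.055],[0,0,0]]
    - [0,[0.134,0.138,0.055],[0,0,0]]

```text
t: 13.38
tool_pos: [0.6304, 0.0551, 0.1829]
tool_rot: [-0.107, 2.692, 0.026]
contact_force: [-0.5, 0.3, -0.2]
opening: 0.043
grip_force: 0.0
```

```bash
python3 k.py | head -3; python3 -c "
from station import ctrl; print(ctrl.get_obs()['opening'])"
```

```text
[58.8561 49.5804 36.1354] 1.507470398809014
up [0.631  0.0543 0.1837] [ 0.002 -0.002  0.002] [-0.0003 -0.0014 -0.0002]
down [0.6536 0.0561 0.1369] [ 0.058  0.002 -0.115] [-0.0003 -0.0014 -0.0002]
0.04302557731328551
```

Call:
jog_arm:
  deltas:
    - [0,[0.02,0,-0.04],[0,0,0]]
    - [0,[0.04,0,-0.08],[0,0,0]]
    - [0,[0.057,0.002,-0.115],[0,0,0]]
    - [0,[0.057,0.002,-0.115],[0,0,0]]
    - [1,[0.057,0.002,-0.115],[0,0,0]]
    - [1,[0.057,0.002,-0.115],[0,0,0]]
    - [1,[0.057,0.002,-0.115],[0,0,0]]
    - [1,[0.057,0.002,-0.115],[0,0,0]]
  squeeze: 25

```text
t: 14.05
tool_pos: [0.6543, 0.0558, 0.1405]
tool_rot: [-0.106, 2.687, 0.026]
contact_force: [-0.1, 0.2, 0.4]
opening: 0.018
grip_force: 25.9
```

Call:
jog_arm:
  deltas:
    - [1,[-0.019,-0.005,-0.008],[0,0,0]]
    - [1,[-0.036,-0.012,-0.017],[0,0,0]]
    - [1,[-0.052,-0.023,-0.025],[0,0,0]]
    - [1,[-0.066,-0.037,-0.032],[0,0,0]]
    - [1,[-0.078,-0.053,-0.038],[0,0,0]]
    - [1,[-0.087,-0.072,-0.043],[0,0,0]]
    - [1,[-0.093,-0.091,-0.047],[0,0,0]]
    - [1,[-0.096,-0.112,-0.049],[0,0,0]]
    - [1,[-0.096,-0.13,-0.05],[0,0,0]]
    - [1,[-0.096,-0.135,-0.05],[0,0,0]]
    - [1,[-0.096,-0.137,-0.05],[0,0,0]]
    - [1,[-0.096,-0.137,-0.05],[0,0,0]]

```text
t: 15.05
tool_pos: [0.6133, 0.0024, 0.1183]
tool_rot: [-0.109, 2.694, 0.03]
contact_force: [-10.9, 5.0, 3.8]
opening: 0.018
grip_force: 28.1
```

```bash
python3 - <<'E'
from g import *
s=ctrl.get_obs(); e=F.T@(s["tool_pos"]-o)*1e3; print(e,np.arctan2(e[1],62-e[0]),F.T@s["contact_force"],s["opening"],s["grip_force"])
E
```

```text
[10.7072 -0.3465 40.7545] -0.006755861058457612 [-7.769   5.8132  7.9913] 0.018049296228709478 28.135666251182556
```

Call:
jog_arm:
  deltas:
    - [1,[0,-0.005,0],[0,0,0]]
    - [1,[0,-0.008,0],[0,0,0]]
    - [1,[0,-0.008,0],[0,0,0]]

```text
t: 15.3
tool_pos: [0.6131, 0.0021, 0.1183]
tool_rot: [-0.108, 2.694, 0.038]
contact_force: [-8.7, 15.7, 3.0]
opening: 0.0178
grip_force: 28.3
```

```bash
python3 - <<'E'
from g import *
s=ctrl.get_obs(); e=F.T@(s["tool_pos"]-o)*1e3; print(e,F.T@s["contact_force"])
E
```

```text
[10.5545 -0.7121 40.7532] [-5.3632 16.3683  5.9283]
```

The force rises with no motion, so the closed stop is reached. I'll release, retreat and check.

Call:
jog_arm:
  deltas:
    - [1,[0,0.006,0],[0,0,0]]
    - [0.1,[0,0.008,0],[0,0,0]]
    - [0,[0,0.008,0],[0,0,0]]
    - [0,[0,0.008,0],[0,0,0]]
    - [0,[0,0.008,0],[0,0,0]]
    - [0,[-0.03,0.006,0.062],[0,0,0]]
    - [0,[-0.07,0.003,0.145],[0,0,0]]
    - [0,[-0.11,0,0.22],[0,0,0]]
    - [0,[-0.14,0,0.28],[0,0,0]]
    - [0,[-0.14,0,0.28],[0,0,0]]
    - [0,[-0.14,0,0.28],[0,0,0]]
    - [0,[-0.14,0,0.28],[0,0,0]]

```text
t: 16.3
tool_pos: [0.56, -0.0024, 0.2313]
tool_rot: [-0.106, 2.688, 0.026]
contact_force: [0.1, -0.6, 0.3]
opening: 0.0427
grip_force: 0.0
```

```bash
python3 snap.py w10 wrist; python3 - <<'E'
from g import *
c=pickle.load(open("pics/w10.pkl","rb")); g=cv2.imread("pics/w10.png",0)
print(ctrl.get_obs()["opening"],"expected knob top",proj(c,[K(0,59)])[0], "q=.2:",proj(c,[K(.2,59)])[0])
m=(g<45).astype(np.uint8); u,v=proj(c,[K(0,59)])[0].astype(int)
w=m[v-22:v+22,u-30:u+31]; ys,xs=np.nonzero(w); print("dark centroid",xs.mean()+u-30,ys.mean()+v-22,len(xs), "px/mm",proj(c,[P(12,10,59)])[0]-proj(c,[P(12,0,59)])[0])
for z,r in((22,26),(8,34)):
  for s in(1,-1):
    ys=np.arange(r-8,r+8); uv=proj(c,[P(-10 if z==22 else -5,s*np.sqrt(1)*y,z) for y in ys]).astype(np.float32)
    print(z,s,cv2.remap(g,uv[None,:,0],uv[None,:,1],cv2.INTER_LINEAR)[0])
E
```

```text
16.35 [ 0.5596 -0.0022  0.2301] [-0.1062  2.6898  0.0263] [-0.1978 -0.4021  2.0603  0.1388  1.0529 -1.8899] [-0.631  -0.0727  0.6713]
0.04271995295644964 expected knob top [317.2251 240.382 ] q=.2: [330.162  241.6226]
dark centroid 316.6012759170654 236.21371610845296 627 px/mm [13.0368 -0.012 ]
22 1 [201 202 203 203 199 173 185 203 202 203 203 203 191 162 140 156]
22 -1 [197 196 196 197 196 173 124 113 126 178 197 197 197 170 138 152]
8 1 [183 202 203 204 204 203 193 158 134 150 162 171 209 223 224 224]
8 -1 [128 109 162 197 197 197 193 169 150 177 187 187 194 213 221 221]
```

The knob is at the closed position (q≈0) and the blank's edges are symmetric at the seated values. Handing in.

```bash
python3 -c "
from station import ctrl; print(ctrl.finish_job())"
```

```text
the job is handed in; nothing more can be done
None
```

I handed the job in at about 16 s: the flat-sided blank is seated in the pocket, the keeper is shut against its closed stop, and I saw no contact with the pot, bottles or other blanks; the hand-in returned no verdict.

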